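Seat the viewing stone on the polishing turntable and index it a quarter turn

TASK

With the polishing turntable still locked, set the black stone gently down into the fitted wooden seat on its disc (wide end of the stone in the wide end of the seat) and let go. Then pull the lock knob straight up until it snaps out and stays, swing the disc a quarter turn anticlockwise as seen from above, and push the knob fully down again so that its pin locks the disc with the stone still in its seat. Leave the brush, the wax tin and the small stone where they are.

Things in the scene. Friction and masses are not known exactly. Their poses are not given: they have to be found in the camera images.
- stone: smooth black stone, about 0.55 kg, 128 mm long (its x), 65 mm high at its peak, egg-shaped in plan with slight bumps: 57 mm wide (its y) at the middle, at most 61 mm, near its wide end (+x), 53 mm wide 30 mm towards its narrow end. Origin at the centre of its flat underside, z up. Sides nearly upright from 15 to 45 mm height: grip it across its width at 34 mm. Starts on a grey felt pad 6 mm thick
- stone_wide (a point): point inside the stone on its long axis, 50 mm from the middle towards the wide end, 30 mm above its underside
- turntable: fixed grey cast foot and bracket of the turntable; origin on the vertical turning axis at bench height, z up. The steel disc on it is 260 mm across, its top 46 mm above the bench. The bracket stands at the disc's edge on the foot's -y side and carries the lock knob 117 mm from the turning axis; its arm's top is 76 mm above the bench, with a 3 mm collar round the plunger
- seat (a point): centre of the floor of the dark wooden seat fixed to the middle of the disc, 52 mm above the bench; turns with the disc. x along the seat to its wide end, z up. It has the stone's egg outline with 2 to 5 mm play and a rounded lip 8 mm high, 10 mm thick; the stone fits only one way round. Seated: stone underside on this floor, its origin over this point, stone x along seat x
- table_disc (a joint): angle of the disc, rad, positive anticlockwise from above; 0 at the start, a quarter turn is 1.571. It turns only while the lock knob is out, stiffly (about 0.12 N m), and stays where it is left. Four brass index bushes 90 degrees apart take the lock pin; its round nose enters and centres the disc from up to 0.03 rad off
- handle_top (a point): top centre of the upright wooden crank grip on the disc, 24 mm across, 68 mm tall, its top 120 mm above the bench, 88 mm from the turning axis on the seat's +y side. The grip spins freely on its spindle, so a gripper holding it from above need not turn as the disc is swung
- lock_knob (a joint): height of the push-pull lock knob above fully in, m: 0 fully in (pin 14 mm deep in a bush, disc locked), 0.024 fully out on its stop (pin clear of the disc). Two-position detent: above 0.015 it snaps out and stays, below it snaps in. About 8 N upward starts it from the in position, about 4 N downward from the out position
- knob_top (a point): top centre of the black mushroom-shaped lock knob; it moves with the knob. The head is 40 mm across and 24 mm high on a 14 mm neck; fully in, its top is 113 mm above the bench and its underside 10 mm above the collar. The knob moves straight up and down
- brush: wooden polishing brush lying bristles down, 150 by 50 by 38 mm, origin under its middle: leave it alone
- wax_tin: round aluminium wax tin 92 mm across, 42 mm high, origin under its middle: leave it alone
- small_stone: small black stone on its own wooden stand, about 115 mm long, 48 mm high, origin under its middle: leave it alone
Not all that is in view belongs to the job. What is shaped like the stone but blue or turquoise is not meant.

How it is judged (in metres and radians):
On the way, in this order (a step that is already met when the one before it is completed fails the run):
1. the stone lies in its seat the right way round, let go, while the disc is locked at its starting position (horizontal distance between stone and seat below 0.01 m and z of stone in the frame of seat below 0.004 m and x of stone_wide in the frame of seat above 0.03 m and angle between stone's own z axis and vertical below 0.1 rad and contact force between the fingers and stone below 0.3 N and value of joint lock_knob below 0.004 m and value of joint table_disc below 0.05 rad), for 0.2 s.
2. the lock knob is pulled out to its detent (value of joint lock_knob above 0.021 m), for 0.2 s.
3. the disc has been swung a quarter turn anticlockwise (value of joint table_disc between 1.48 and 1.66 rad), for 0.1 s.
At the end, for the whole second after the job is handed in: The lock knob is fully in (within 4 mm), the disc is locked a quarter turn anticlockwise of its start (within 0.04 rad), and the stone rests upright (within 0.1 rad) in its seat, wide end to wide end, its centre within 10 mm and its height within 4 mm of seated, at rest (value of joint lock_knob below 0.004 m and value of joint table_disc between 1.53 and 1.61 rad and horizontal distance between stone and seat below 0.01 m and z of stone in the frame of seat between -0.004 and 0.004 m and x of stone_wide in the frame of seat above 0.03 m and angle between stone's own z axis and vertical below 0.1 rad and linear speed of stone below 0.02 m/s); the robot touches nothing.
It fails at once if the stone is dropped (falls freely by more than about 12 mm) (linear speed of stone above 0.5 m/s and contact force between the fingers and stone below 0.1 N).
It fails at once if the brush is moved over 25 mm (distance of brush from where it was at the start of the episode above 0.025 m).
It fails at once if the wax tin is moved over 25 mm (distance of wax_tin from where it was at the start of the episode above 0.025 m).
It fails at once if the small stone is moved over 25 mm (distance of small_stone from where it was at the start of the episode above 0.025 m).
It also fails if it takes over 61 s, if anything falls off the work surface, if the arm or the gripper's body presses on something with over 40 N, if the wrist force passes 120 N, or if a joint passes its speed limit or range.

ROBOT

A 7-joint arm with a two-finger parallel gripper is mounted at the origin on the work surface. World frame = base frame: x ahead of the robot, y to its left, z up, the work surface at z = 0. Lengths are in m, angles in degrees, forces in N, time in s.
With the tool pointing down it reaches from about 0.35 to 0.775 m from the base axis. Payload 3.1 kg.
Tool frame: the origin (TCP) lies on the centre line of the jaws, within the pads' length; the fingertips stand 17 mm ahead of it and the grasp point (between the pads) lies 2 mm behind it (robot.tip_reach is the distance from the TCP to the fingertips, in m); z points along the fingers, y is the direction in which the jaws open and shut (so a half turn about z gives the same grasp; the last joint's range is limited). The gripper opens to 85 mm and grips with 20 to 120 N. Pads are 22 mm wide; open, the fingers measure 114 mm over their backs; the gripper's body (76 mm by 85 mm) begins 54 mm behind the grasp point. The pads swing forward as they close: fully open they stand 13 mm farther back than shut.
Start: joints at [-67.133, 17.813, 0.802, 86.603, -0.252, 75.585, -1.558], TCP at [0.235, 0.497, 0.248] pointing down, gripper open.
Joint ranges: [-154.91, 154.91], [-16.99, 109.72], [-72.82, 74.43], [7.12, 147.25], [-82.49, 262.49], [11.32, 116.49], [-174.64, 174.64]. Speed limits (degrees/s): [159.86, 159.86, 180, 180, 180, 180, 180].

INTERFACE

Orientations are given as [roll, pitch, yaw] about the fixed x, y, z axes, in that order (R = Rz(yaw) Ry(pitch) Rx(roll)).
In Python, from station import robot, fingers, vision, workorder, recognise gives the robot as it stands. Calls block until the motion is done:
- robot.move_to(position, orientation): joint-space move of the TCP to a pose.
- robot.line_to(position, orientation=None, velocity=0.15, f_stop=None): straight line of the TCP; orientation=None keeps the orientation; velocity is the mean speed in m/s. With f_stop (N) it stops when the force on the tool has changed by that much, and returns True; else False.
- robot.move_j(angles): joint-space move.
- fingers.gripper_to(opening, force=None): opening from 0.0 (shut) to 1.0 (fully open); force is the grip in N (None keeps the last); returns when the fingers have stopped.
- robot.pause(seconds).
- robot.inverse_kinematics(position, orientation): joint angles nearest the present ones, or None.
- vision.grab_frame(name): name is "scene" or "side" or "wrist"; returns the picture (384x512x3 uint8, red, green, blue); there is no depth.
- vision.calibration(name): a dict with "mtx" (3x3 intrinsics, pixels), "extrinsics" (4x4, takes a point from world to camera coordinates); the wrist camera has in their place "T_tool_cam" (4x4, takes a point from camera to tool coordinates, whose origin is the TCP and whose axes are the flange's). Camera axes: x right, y up, looking along -z (the intrinsics and any distortion apply to the point x, -y, -z); pixel columns grow to the right and rows downward; lengths in m; the calibration is good to about 2 mm. The wrist camera is an equidistant fisheye: a pixel r from the principal point sees the ray r / f radians off the axis. A picture is of the moment at which its call begins: read the wrist's pose just before it. calibration takes no time and is no camera call.
A pose or a line that the arm cannot do raises robot.PlanningError and nothing moves.
- workorder.close_job(): hands the job in, once; it reports no verdict.
Trained networks look in the newest picture that a camera, given by its name, has taken for a name from the list of things; names that differ only in an ending like _2 or _b are one class to them, and where a whole thing is asked for, a point or a joint stands for the part that bears it (a point fixed in the world has none). Each returns a list of dicts, best first, with "p" (0 to 1); they miss things now and then, are a little off and sometimes report something else, mostly with a low value. They report only what shows in the picture. A call takes as long as a camera call. They do not tell look-alikes from the thing itself.
- recognise(label, camera): "rect" ([centre column, centre row, width, height] in pixels, round what is visible of it).
Readings, each from a call of its own:
- robot.current_time_s(): time.
- robot.current_joint_positions(): joint angles.
- robot.current_dq(): joint speeds.
- robot.current_joint_torque(): joint torques, N m.
- robot.current_tool_pos(): TCP position.
- robot.current_eef_rot(): TCP orientation.
- robot.current_contact_force(): force on the tool from outside, world axes, zero at the start.
- robot.current_torque(): the same for the moment, N m.
- robot.current_finger_gap(): opening from 0.0 (shut) to 1.0 (fully open).
Only numpy, scipy, OpenCV 4.12 (cv2) and the standard library are available. Lean on these libraries where they do the work, as an engineer would, in place of code of your own. Each camera call takes 0.05 s, during which the arm holds its last target.

## Working session

There is one attempt and no reset: what is moved stays moved. The work goes in short steps, each a Python script; the robot and the scene stay as the last script left them, time stands still between calls to the robot, and variables do not carry over. Pictures are saved under pics/ and viewed, and the job is handed in when it is done.

```bash
ls; mkdir -p pics
python3 - <<'E'
from station import robot, fingers, vision, workorder, recognise
import cv2,numpy as np
for n in ["scene","side","wrist"]:
    im=vision.grab_frame(n); cv2.imwrite(f"pics/{n}0.png",im[:,:,::-1])
    c=vision.calibration(n); print(n,{k:np.round(v,4).tolist() if not isinstance(v,str) else v for k,v in c.items()})
    for l in ["stone","turntable","seat","handle_top","knob_top","small_stone","brush","wax_tin"]:
        print(l,[(np.round(d["rect"]).tolist(),round(d["p"],2)) for d in recognise(l,n)][:4])
print(robot.current_time_s(),robot.current_eef_rot())
E
```

```text
pics
scene {'mtx': [[446.8482, 0.0, 251.2254], [0.0, 446.8482, 190.8532], [0.0, 0.0, 1.0]], 'extrinsics': [[-0.7866, 0.6173, 0.0137, 0.4004], [-0.3884, -0.5121, 0.7661, 0.1366], [0.4799, 0.5973, 0.6426, -1.8262], [0.0, 0.0, 0.0, 1.0]]}
stone [([337.0, 267.0, 33.0, 36.0], 0.98), ([336.0, 210.0, 39.0, 23.0], 0.81), ([286.0, 234.0, 27.0, 35.0], 0.79)]
turntable [([217.0, 167.0, 66.0, 61.0], 0.78)]
seat [([215.0, 172.0, 69.0, 43.0], 0.76)]
handle_top [([214.0, 175.0, 69.0, 49.0], 0.9)]
knob_top []
small_stone [([248.0, 133.0, 17.0, 19.0], 0.74)]
brush [([173.0, 234.0, 44.0, 33.0], 0.82)]
wax_tin [([241.0, 288.0, 31.0, 38.0], 0.92)]
side {'mtx': [[416.2282, 0.0, 252.6023], [0.0, 416.2282, 189.5825], [0.0, 0.0, 1.0]], 'extrinsics': [[0.8297, -0.5578, 0.0183, -0.4256], [0.2928, 0.4631, 0.8365, -0.2549], [-0.4751, -0.6887, 0.5476, -1.0512], [0.0, 0.0, 0.0, 1.0]]}
stone [([221.0, 186.0, 15.0, 25.0], 0.86), ([163.0, 205.0, 37.0, 28.0], 0.68), ([188.0, 165.0, 34.0, 22.0], 0.59)]
turntable [([298.0, 257.0, 100.0, 97.0], 0.58)]
seat [([297.0, 247.0, 98.0, 81.0], 0.82), ([297.0, 256.0, 100.0, 98.0], 0.44)]
handle_top [([296.0, 246.0, 97.0, 82.0], 0.98)]
knob_top [([323.0, 260.0, 16.0, 19.0], 0.65)]
small_stone [([248.0, 345.0, 32.0, 48.0], 0.81), ([328.0, 195.0, 41.0, 26.0], 0.59)]
brush [([330.0, 196.0, 40.0, 20.0], 0.77)]
wax_tin [([270.0, 159.0, 24.0, 26.0], 0.69)]
wrist {'mtx': [[297.3186, 0.0, 259.0927], [0.0, 297.3186, 193.4125], [0.0, 0.0, 1.0]], 'T_tool_cam': [[0.0013, 0.9661, 0.258, 0.0656], [1.0, -0.0012, -0.0006, 0.0004], [-0.0003, 0.258, -0.9661, -0.126], [0.0, 0.0, 0.0, 1.0]]}
stone [([105.0, 269.0, 36.0, 30.0], 0.74), ([258.0, 318.0, 18.0, 1.0], 0.51)]
turntable []
seat []
handle_top []
knob_top []
small_stone []
brush []
wax_tin []
1.35 [1.79998943e+02 2.77614334e-03 1.54747989e+02]
```

Run:
```python
import cv2
a=cv2.imread("pics/scene0.png");b=cv2.imread("pics/side0.png")
cv2.imwrite("pics/scene0b.png",cv2.resize(a[90:330,130:400],None,fx=2.5,fy=2.5,interpolation=cv2.INTER_CUBIC)[:600,:800])
cv2.imwrite("pics/side0b.png",cv2.resize(b[130:384,130:400],None,fx=2.3,fy=2.3,interpolation=cv2.INTER_CUBIC)[:600,:800])
```

```text
(no output)
```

View pics/scene0b.png

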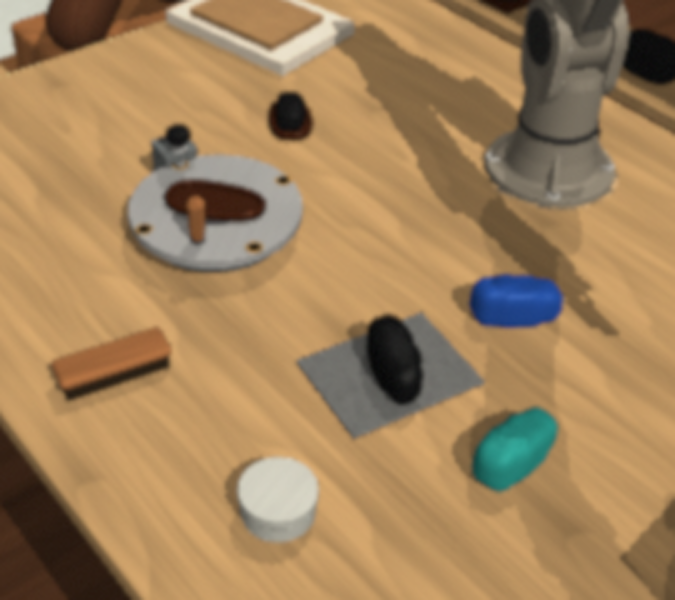

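View pics/side0b.png

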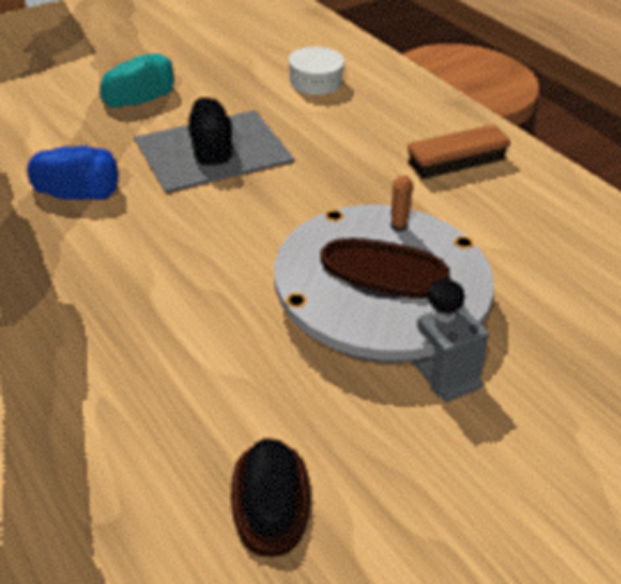

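View pics/scene0.png

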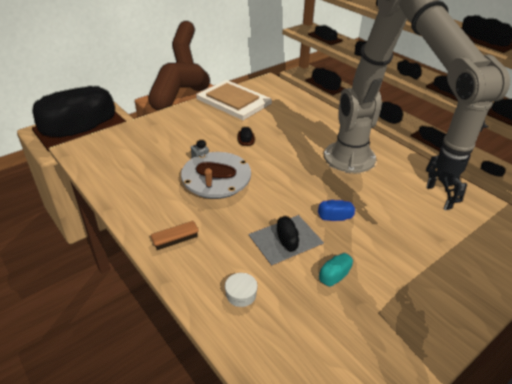

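View pics/wrist0.png

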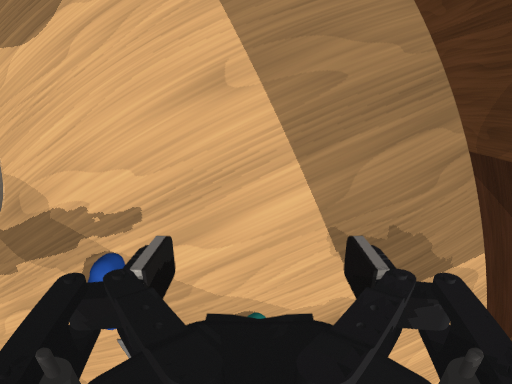

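Candidates for the stone in the scene picture are blue (336,210), turquoise (336,268), the small black one on a wooden stand (248,135), and the black one on the grey felt (287,234). The last one is black, full-sized and on grey felt, so it fits. The seat's dark wood is at (215,171), its grip at (208,178) and the knob at (200,146). Next I'll get coarse positions, then a closer look from above.

```bash
cat > h.py <<'E'
from station import robot, fingers, vision, workorder, recognise
import cv2,numpy as np
from scipy.spatial.transform import Rotation as R
def ray(name,uv,pose=None):
    c=vision.calibration(name);K=c["mtx"];u,v=uv
    x=(u-K[0,2])/K[0,0];y=(v-K[1,2])/K[1,1]
    if name=="wrist":
        th=np.hypot(x,y);s=np.sin(th)/max(th,1e-9)
        d=np.array([x*s,-y*s,-np.cos(th)])
        T=pose@c["T_tool_cam"]; return T[:3,3],T[:3,:3]@d
    E=c["extrinsics"];d=np.array([x,-y,-1.]);Rm=E[:3,:3]
    return -Rm.T@E[:3,3],Rm.T@d
def onz(name,uv,z,pose=None):
    o,d=ray(name,uv,pose);return o+d*(z-o[2])/d[2]
def project(name,P,pose=None):
    P=np.atleast_2d(np.asarray(P,float));c=vision.calibration(name);K=c["mtx"]
    M=np.linalg.inv(pose@c["T_tool_cam"]) if name=="wrist" else c["extrinsics"]
    p=P@M[:3,:3].T+M[:3,3];q=np.c_[p[:,0],-p[:,1],-p[:,2]]
    if name=="wrist":
        r=np.hypot(q[:,0],q[:,1]);th=np.arctan2(r,q[:,2]);xy=q[:,:2]*(th/np.maximum(r,1e-9))[:,None]
    else: xy=q[:,:2]/q[:,2:]
    return xy*K[0,0]+K[:2,2]
def pose():
    T=np.eye(4);T[:3,:3]=R.from_euler("xyz",robot.current_eef_rot(),degrees=True).as_matrix();T[:3,3]=robot.current_tool_pos();return T
def tri(a,b):
    (o1,d1),(o2,d2)=a,b
    s=np.linalg.lstsq(np.c_[d1,-d2],o2-o1,rcond=None)[0]
    p,q=o1+d1*s[0],o2+d2*s[1];return (p+q)/2,np.linalg.norm(p-q)
def shot(n,name):
    T=pose();im=vision.grab_frame(n);cv2.imwrite(f"pics/{name}.png",im[:,:,::-1]);np.save(f"pics/{name}.npy",T);return im,T
E
python3 - <<'E'
from h import *
print("stone",onz("scene",(287.5,233.5),.035),onz("side",(221,187),.035))
print("disc",onz("scene",(216,174),.046))
s=lambda u,v:(130+u/2.5,90+v/2.5)
t=lambda u,v:(130+u/2.3,130+v/2.3)
print("disc",onz("side",t(384,277),.046))
print("knobtop",tri(ray("scene",s(179,128)),ray("side",t(447,288))))
print("handle",tri(ray("scene",s(195,198)),ray("side",t(402,180))))
print("seat ends scene", onz("scene",s(167,195),.055),onz("scene",s(264,206),.055))
print("seat ends side", onz("side",t(322,258),.055),onz("side",t(448,283),.055))
print("brush",onz("scene",(173,234),.03),"tin",onz("scene",(241,285),.03),"small",onz("scene",(248,135),.03))
print("blue",onz("scene",(336,210),.03),"turq",onz("scene",(336,268),.03))
E
```

```text
stone [0.51524781 0.19645928 0.035     ] [0.50818356 0.18470734 0.035     ]
disc [ 0.52862764 -0.18735568  0.046     ]
disc [ 0.51362288 -0.21217041  0.046     ]
knobtop (array([ 0.50480854, -0.31709745,  0.11287177]), np.float64(0.004009980771202311))
handle (array([ 0.58660218, -0.14778963,  0.11883617]), np.float64(0.00012023487581080607))
seat ends scene [ 0.57122763 -0.25076325  0.055     ] [ 0.47187813 -0.14195866  0.055     ]
seat ends side [ 0.46579193 -0.15349612  0.055     ] [ 0.56235139 -0.26783066  0.055     ]
brush [ 0.8065081  -0.02915057  0.03      ] tin [0.75613663 0.26666687 0.03      ] small [ 0.25667195 -0.34433301  0.03      ]
blue [0.30368231 0.20975531 0.03      ] turq [0.49229186 0.38933549 0.03      ]
```

Run:
```python
from h import *
robot.move_to([0.50,0.19,0.27],[180,0,0])
im,T=shot("wrist","w1")
print([(np.round(d["rect"]).tolist(),round(d["p"],2)) for d in recognise("stone","wrist")])
print(robot.current_time_s(),robot.current_joint_positions())
robot.move_to([0.50,-0.20,0.30],[180,0,0])
im,T=shot("wrist","w2")
for l in ["handle_top","knob_top","seat"]:print(l,[(np.round(d["rect"]).tolist(),round(d["p"],2)) for d in recognise(l,"wrist")])
print(robot.current_time_s(),robot.current_joint_positions())
```

```text
[([256.0, 161.0, 98.0, 68.0], 0.91), ([248.0, 291.0, 65.0, 60.0], 0.8), ([114.0, 178.0, 55.0, 91.0], 0.78)]
3.0167 [ -49.21837624   17.01617242   34.52608788   87.72341371   -9.78518205
   78.32293262 -103.69427307]
handle_top [([258.0, 148.0, 197.0, 192.0], 0.61)]
knob_top [([362.0, 171.0, 31.0, 30.0], 0.88)]
seat [([261.0, 148.0, 198.0, 197.0], 0.8), ([361.0, 171.0, 30.0, 33.0], 0.7), ([338.0, 301.0, 35.0, 38.0], 0.68), ([276.0, 149.0, 226.0, 188.0], 0.41)]
4.6667 [-19.13980682  20.38029106  53.84643626  84.24127939 -16.44810696
  83.69774723 -55.04978334]
```

View pics/w1.png

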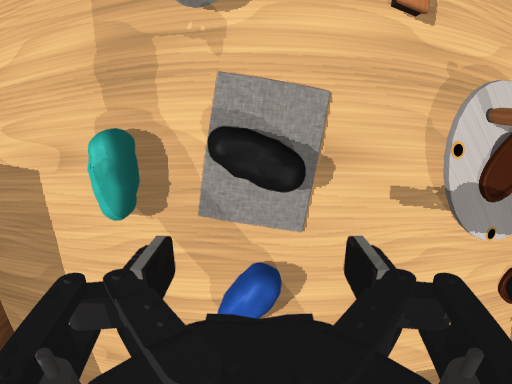

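View pics/w2.png

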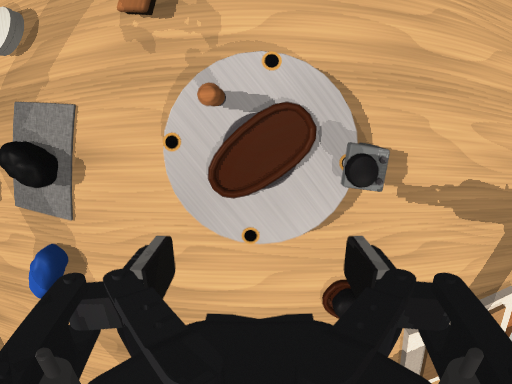

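w1 shows the black stone on the felt at (257,159), with turquoise at (114,175) and blue at (250,290). w2 shows the disc with bushes at (272,61), (172,142) and (250,236), the grip top at (209,95), the knob at (361,170) and the seat at (263,150). I'll enlarge both to find the wide ends and fit the outlines.

```bash
cat > fit.py <<'E'
from h import *
a=cv2.imread("pics/w1.png");T1=np.load("pics/w1.npy")
b=cv2.imread("pics/w2.png");T2=np.load("pics/w2.npy")
def blob(m,seed):
    n,l,s,c=cv2.connectedComponentsWithStats(m.astype(np.uint8));k=l[seed[1],seed[0]];return l==k,s[k]
m,s=blob(a.max(2)<55,(257,159))
m=cv2.morphologyEx(m.astype(np.uint8),cv2.MORPH_OPEN,np.ones((3,3)));print("stone blob",s)
c=max(cv2.findContours(m,cv2.RETR_EXTERNAL,cv2.CHAIN_APPROX_NONE)[0],key=len)[:,0]
P=np.array([onz("wrist",p,.036,T1)[:2] for p in c])
np.save("stonec.npy",P)
r=cv2.minAreaRect((P*1e4).astype(np.float32));print("rect",np.array(r[0])/1e4,np.array(r[1])/1e4,r[2])
def prof(P,ctr,th):
    e=np.array([np.cos(th),np.sin(th)]);x=(P-ctr)@e;y=(P-ctr)@[-e[1],e[0]]
    print("x",x.min(),x.max())
    for q in np.arange(-.055,.06,.01):
        k=abs(x-q)<.003;print(round(q,3),round(y[k].min(),4),round(y[k].max(),4),"w",round(np.ptp(y[k]),4))
bx=cv2.boxPoints(r)/1e4
d1=bx[1]-bx[0];d2=bx[2]-bx[1];d=d1 if np.linalg.norm(d1)>np.linalg.norm(d2) else d2
th=np.arctan2(d[1],d[0]);print("th",np.degrees(th));prof(P,np.array(r[0])/1e4,th)
# turntable
for l,p in [("b",(272,61)),("b",(172,142)),("b",(250.5,236))]: print(l,onz("wrist",p,.046,T2))
print("handle",onz("wrist",(209,95),.12,T2),"knob",onz("wrist",(361.5,170),.106,T2))
cv2.imwrite("pics/w1z.png",np.hstack([cv2.resize(a[60:240,190:340],None,fx=2.6,fy=2.6,interpolation=2),cv2.resize(b[90:210,180:330],None,fx=2.6,fy=3.9,interpolation=2)]))
E
python3 fit.py
```

```text
stone blob [ 208  126   98   66 4292]
rect [0.51226489 0.1958714 ] [0.12824727 0.06174498] 68.70343017578125
th 68.70343
x -0.06412363526907551 0.06412362793364493
-0.055 -0.0192 0.0235 w 0.0427
-0.045 -0.0244 0.0272 w 0.0516
-0.035 -0.0278 0.0288 w 0.0565
-0.025 -0.0293 0.0305 w 0.0598
-0.015 -0.0309 0.0309 w 0.0617
-0.005 -0.0302 0.0293 w 0.0595
0.005 -0.0305 0.0282 w 0.0587
0.015 -0.0308 0.0304 w 0.0611
0.025 -0.0302 0.0282 w 0.0584
0.035 -0.0279 0.0243 w 0.0522
0.045 -0.0249 0.0215 w 0.0464
0.055 -0.021 0.0172 w 0.0382
b [ 0.6367354  -0.21263826  0.046     ]
b [ 0.53364493 -0.08256195  0.046     ]
b [ 0.40328769 -0.1855902   0.046     ]
handle [ 0.58790356 -0.14558677  0.12      ] knob [ 0.50849312 -0.31342022  0.106     ]
```

View pics/w1z.png

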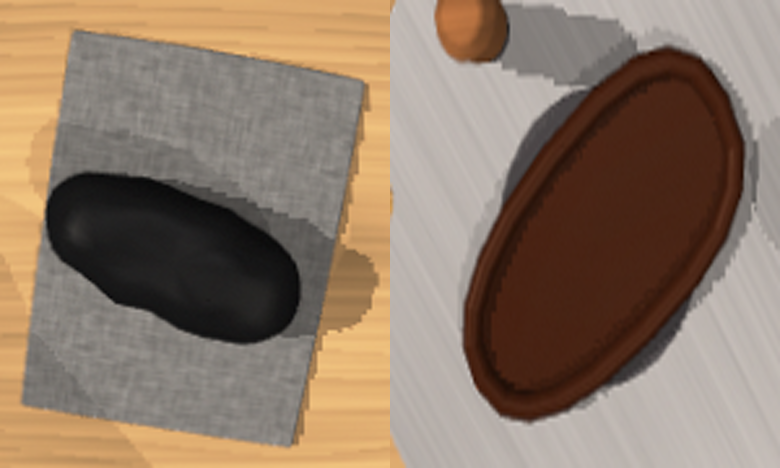

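```bash
python3 - <<'E'
from h import *
for p,y in [([.512,.196,.038],68.7),([.512,.196,.038],-111.3),([.52,-.199,.084],128.3),([.52,-.199,.084],-51.7),([.588,-.146,.1],0),([.507,-.315,.1],0)]:
    q=robot.inverse_kinematics(p,[180,0,y]);print(p,y,None if q is None else np.round(q))
robot.move_to([0.452,-0.20,0.25],[180,0,0]); shot("wrist","w3")
yaw=68.7;t=np.radians(yaw)
robot.move_to([.512-.066*np.cos(t),.196-.066*np.sin(t),.22],[180,0,yaw]); shot("wrist","w4")
print(robot.current_time_s(),robot.current_joint_positions())
E
python3 - <<'E'
import cv2,numpy as np
a=cv2.imread("pics/w3.png");b=cv2.imread("pics/w4.png")
cv2.imwrite("pics/w34.png",np.vstack([a[:300],b[:300]]))
E
```

```text
[0.512, 0.196, 0.038] 68.7 [-55.  37.  46. 103. -32.  54. -17.]
[0.512, 0.196, 0.038] -111.3 [ 18.  46. -62. 100.  46.  63. 100.]
[0.52, -0.199, 0.084] 128.3 [  3.  28.  23.  99. -13.  56.  68.]
[0.52, -0.199, 0.084] -51.7 [-18.  37.  54. 100. -33.  62. -94.]
[0.588, -0.146, 0.1] 0 [-17.  37.  46.  90. -29.  65. -55.]
[0.507, -0.315, 0.1] 0 [ -1.  37.  47.  92. -29.  64. -36.]
6.425 [-54.49722878  17.15712436  47.25508942  97.3142309  -13.16813716
  71.25765952 -25.81895358]
```

View pics/w34.png

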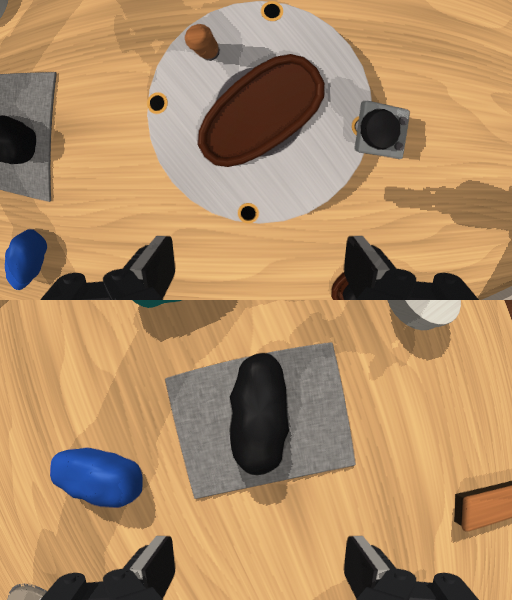

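w3 shows the seat at (262,110), grip top at (198,38) and knob at (380,129). w4 shows the stone from overhead at (260,113), its wider end at the bottom (tool −x). Next I'll fit the stone and seat outlines.

```bash
cat > fit2.py <<'E'
from h import *
def contour(m,seed):
    n,l=cv2.connectedComponents(m.astype(np.uint8));k=l[seed[1],seed[0]]
    mm=cv2.morphologyEx((l==k).astype(np.uint8),cv2.MORPH_OPEN,np.ones((3,3)));
    mm=cv2.morphologyEx(mm,cv2.MORPH_CLOSE,np.ones((3,3)))
    return max(cv2.findContours(mm,cv2.RETR_EXTERNAL,cv2.CHAIN_APPROX_NONE)[0],key=len)[:,0]
def area_axis(P):
    M=cv2.moments((P*1e4).astype(np.float32).reshape(-1,1,2))
    c=np.array([M["m10"],M["m01"]])/M["m00"]/1e4
    th=.5*np.arctan2(2*M["mu11"],M["mu20"]-M["mu02"]);return c,th
def rep(P,flip):
    c,th=area_axis(P)
    if flip(th): th+=np.pi
    e=np.array([np.cos(th),np.sin(th)]);n=np.array([-e[1],e[0]])
    x=(P-c)@e;y=(P-c)@n
    ctr=c+e*(x.min()+x.max())/2
    print("area c",c,"yaw",np.degrees(th),"len",np.ptp(x),"wid",np.ptp(y),"ctr",ctr)
    x-=(x.min()+x.max())/2
    for q in np.arange(-.06,.061,.015):
        k=abs(x-q)<.003;print(round(q,3),"mid",round((y[k].min()+y[k].max())/2,4),"w",round(np.ptp(y[k]),4))
b=cv2.imread("pics/w4.png");T=np.load("pics/w4.npy")
P=np.array([onz("wrist",p,.034,T)[:2] for p in contour(b.max(2)<60,(260,113))]);rep(P,lambda t:np.sin(t)>0)
a=cv2.imread("pics/w3.png");T=np.load("pics/w3.npy")
h=cv2.cvtColor(a,cv2.COLOR_BGR2HSV);m=(h[...,1]>120)&(h[...,2]<140)&((h[...,0]<12)|(h[...,0]>170))
P=np.array([onz("wrist",p,.055,T)[:2] for p in contour(m,(262,110))]);rep(P,lambda t:np.sin(t)>0)
for p in [(272,11),(157,103),(248,213)]:print(onz("wrist",p,.046,T))
print("handle",onz("wrist",(198,36),.12,T),"knob",onz("wrist",(380,129),.106,T))
E
python3 fit2.py
```

```text
area c [0.51273045 0.1944342 ] yaw 246.63326247401113 len 0.1293656920124338 wid 0.0617696864712366 ctr [0.51333612 0.19583607]
-0.06 mid 0.0004 w 0.0311
-0.045 mid 0.0003 w 0.0466
-0.03 mid -0.0002 w 0.0529
-0.015 mid -0.0013 w 0.0584
0.0 mid 0.0008 w 0.0575
0.015 mid 0.0008 w 0.0609
0.03 mid -0.0009 w 0.0569
0.045 mid 0.0001 w 0.052
0.06 mid 0.0005 w 0.0352
area c [ 0.52306697 -0.20003   ] yaw -51.50579194859798 len 0.15449151429082342 wid 0.08134768148961734 ctr [ 0.52212524 -0.19884584]
-0.06 mid 0.0002 w 0.0561
-0.045 mid 0.0001 w 0.0682
-0.03 mid -0.0002 w 0.0762
-0.015 mid -0.0001 w 0.0791
0.0 mid 0.0001 w 0.0811
0.015 mid -0.0001 w 0.0812
0.03 mid 0.0001 w 0.0796
0.045 mid 0.0003 w 0.0745
0.06 mid -0.0003 w 0.0632
[ 0.63795184 -0.21237382  0.046     ]
[ 0.53477563 -0.08230112  0.046     ]
[ 0.40499157 -0.18545518  0.046     ]
handle [ 0.58884383 -0.14562919  0.12      ] knob [ 0.50835102 -0.31323494  0.106     ]
```

```bash
cat > v5.py <<'E'
from h import *
yaw=128.4;t=np.radians(yaw)
robot.move_to([.5215-.066*np.cos(t),-.199-.066*np.sin(t),.25],[180,0,yaw]); shot("wrist","w5")
print(robot.current_time_s())
E
python3 v5.py
python3 - <<'E'
exec(open('fit2.py').read().split('b=cv2')[0])
a=cv2.imread("pics/w5.png");T=np.load("pics/w5.npy")
h=cv2.cvtColor(a,cv2.COLOR_BGR2HSV);m=(h[...,1]>120)&(h[...,2]<140)&((h[...,0]<12)|(h[...,0]>170))
p=np.round(project("wrist",[.5215,-.199,.055],T)[0]).astype(int);print(p)
P=np.array([onz("wrist",p,.055,T)[:2] for p in contour(m,p)]);rep(P,lambda t:np.sin(t)>0)
E
```

```text
8.0417
[258 116]
area c [ 0.52222254 -0.19971703] yaw -51.494830439623364 len 0.15286880561296223 wid 0.08017714903406171 ctr [ 0.52099482 -0.19817387]
-0.06 mid 0.0001 w 0.0554
-0.045 mid 0.0001 w 0.0682
-0.03 mid 0.0001 w 0.0747
-0.015 mid -0.0004 w 0.0781
0.0 mid 0.0001 w 0.0794
0.015 mid 0.0001 w 0.0798
0.03 mid 0.0006 w 0.0792
0.045 mid 0.0001 w 0.0743
0.06 mid -0.0004 w 0.0648
```

View pics/w5.png

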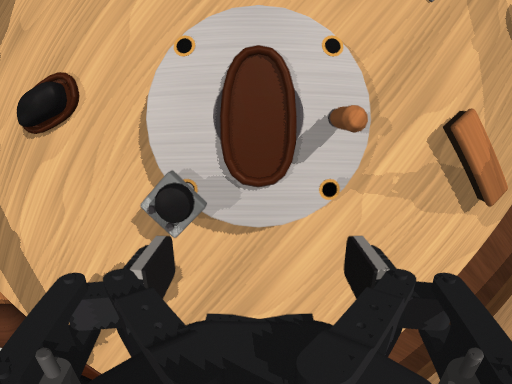

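w5 confirms the seat at (258,116), wide end at the bottom (tool −x), grip on the right and knob at bottom left. All measurements agree within 1–2 mm. Picking the stone now.

```bash
python3 - <<'E'
from h import *
yaw=66.6
fingers.gripper_to(1.0)
robot.move_to([.5133,.1958,.16],[180,0,yaw])
print(robot.line_to([.5133,.1958,.038],velocity=.1,f_stop=15), robot.current_tool_pos())
fingers.gripper_to(0.0,80)
print("gap mm",robot.current_finger_gap()*85,robot.current_contact_force())
robot.line_to([.5133,.1958,.10],velocity=.08)
print("gap mm",robot.current_finger_gap()*85,robot.current_contact_force(),robot.current_torque())
robot.line_to([.5133,.1958,.20],velocity=.15)
shot("side","s6");shot("wrist","w6");print(robot.current_time_s())
E
python3 - <<'E'
import cv2,numpy as np
a=cv2.imread("pics/s6.png")[60:270,110:370];b=cv2.imread("pics/w6.png")
cv2.imwrite("pics/s6z.png",np.vstack([cv2.resize(a,(390,315)),cv2.resize(b,(390,280))]))
E
```

```text
False [0.51398435 0.19592492 0.03870657]
gap mm 50.82791818994179 [-0.74575257 -0.29725814  4.55518147]
gap mm 50.76109861618836 [ 0.10519091 -0.59371367 -5.15805554] [-0.05119724  0.01994518 -0.05012581]
13.5583
```

View pics/s6z.png

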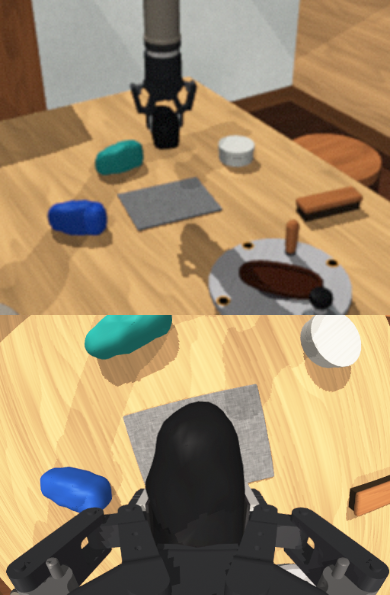

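```bash
python3 - <<'E'
from h import *
X=[.521,-.1984];o=[180,0,128.5]
robot.move_to(X+[.20],o)
robot.line_to(X+[.11],velocity=.1)
print(robot.current_tool_pos(),robot.current_eef_rot(),robot.current_contact_force())
shot("side","s7");shot("scene","c7");shot("wrist","w7");print(robot.current_time_s())
E
python3 - <<'E'
import cv2,numpy as np
a=cv2.imread("pics/s7.png")[150:310,210:400];b=cv2.imread("pics/c7.png")[90:220,160:310]
w=cv2.imread("pics/w7.png")
cv2.imwrite("pics/s7z.png",np.hstack([np.vstack([cv2.resize(a,(380,300),interpolation=2),cv2.resize(b,(380,300),interpolation=2)]),cv2.resize(w,(400,600))]))
E
```

```text
[ 0.52165693 -0.19883441  0.11076506] [1.79954573e+02 9.08986362e-02 1.28500147e+02] [ 0.50896718 -0.58653435 -4.02733904]
16.3083
```

View pics/s7z.png

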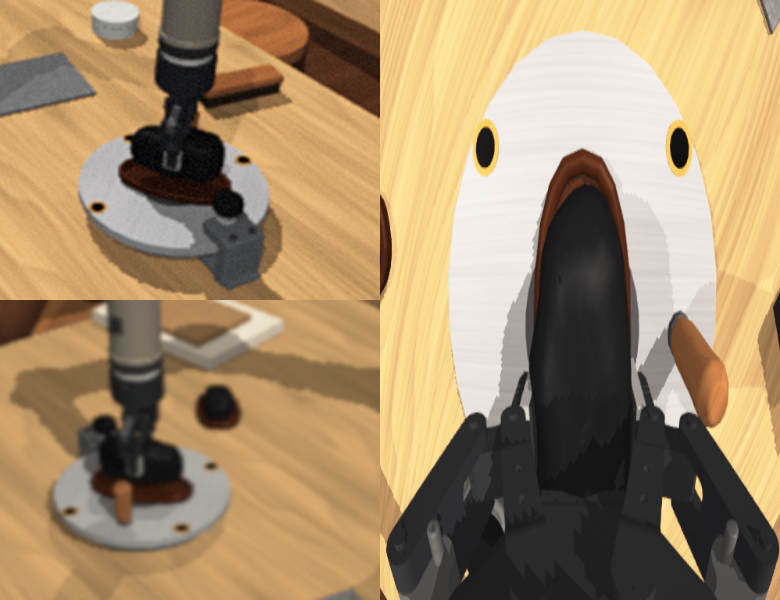

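The stone hovers over the seat, aligned with it, its narrow end in the narrow end of the rim in the wrist view. Lowering it now with a force stop.

```bash
python3 - <<'E'
from h import *
X=[.521,-.1984];o=[180,0,128.5]
print(robot.line_to(X+[.091],velocity=.04,f_stop=6),robot.current_tool_pos(),robot.current_contact_force())
print(robot.line_to(X+[.082],velocity=.015,f_stop=5),robot.current_tool_pos(),robot.current_contact_force())
shot("side","s8");shot("scene","c8");print(robot.current_time_s())
E
python3 - <<'E'
import cv2,numpy as np
a=cv2.imread("pics/s8.png")[150:310,210:400];b=cv2.imread("pics/c8.png")[90:220,160:310]
cv2.imwrite("pics/s8z.png",np.hstack([cv2.resize(a,(400,340),interpolation=2),cv2.resize(b,(400,340),interpolation=2)]))
E
```

```text
False [ 0.52093741 -0.19844129  0.09082364] [-0.21320235  0.47088221 -4.24464153]
True [ 0.52123291 -0.19851759  0.08513577] [-0.54490762 -0.09347923  6.39429192]
17.4917
```

View pics/s8z.png

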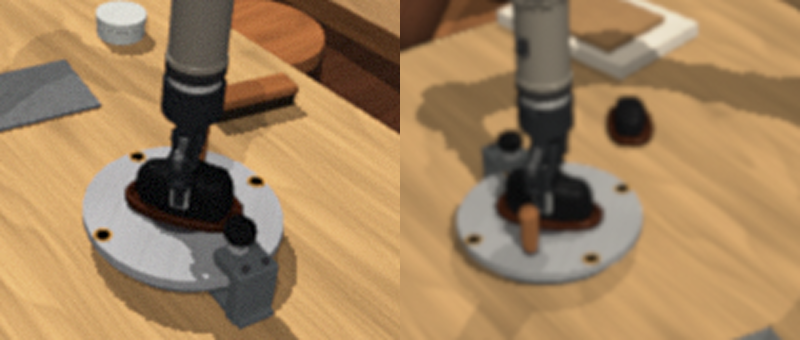

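Contact came at z = 0.0851 against an expected 0.0847, so the stone is on the floor of the seat. Releasing.

```bash
python3 - <<'E'
from h import *
X=[.521,-.1984]
fingers.gripper_to(1.0); robot.pause(.3)
robot.line_to(X+[.25],velocity=.15)
t=np.radians(128.5)
robot.line_to([X[0]-.066*np.cos(t),X[1]-.066*np.sin(t),.25],velocity=.2)
shot("wrist","w9");shot("side","s9");print(robot.current_time_s())
E
python3 - <<'E'
import cv2,numpy as np
a=cv2.imread("pics/s9.png")[170:310,210:400];b=cv2.imread("pics/w9.png")
cv2.imwrite("pics/s9z.png",np.hstack([cv2.resize(b[0:240,130:390],(433,400),interpolation=2),cv2.resize(a,(360,400),interpolation=2)]))
E
```

```text
20.0833
```

View pics/s9z.png

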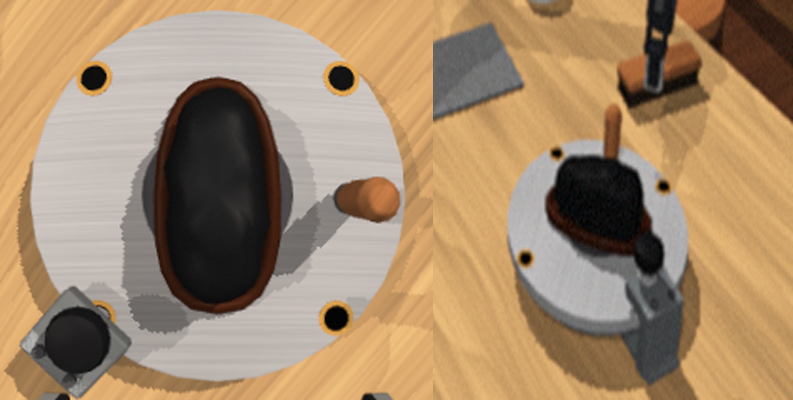

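The stone sits inside the rim all round, wide end to wide end. Next is the knob, gripping across its head with the jaws tangential to the disc.

```bash
python3 - <<'E'
from h import *
K=[.508,-.3145]
ok=None
for y in (83.3,-96.7):
    q=robot.inverse_kinematics(K+[.099],[180,0,y]);print(y,q if q is None else np.round(q))
    if ok is None and q is not None: ok=y
o=[180,0,ok]
robot.move_to(K+[.17],o)
print(robot.line_to(K+[.0995],velocity=.06,f_stop=10),robot.current_tool_pos())
fingers.gripper_to(0.0,100)
print("gap",robot.current_finger_gap()*85,robot.current_contact_force(),robot.current_tool_pos())
z=robot.current_tool_pos()[2]
print(robot.line_to(K+[z+.0245],velocity=.03,f_stop=25),robot.current_tool_pos(),robot.current_contact_force())
shot("side","s10");print(robot.current_finger_gap()*85,robot.current_time_s())
E
python3 - <<'E'
import cv2
a=cv2.imread("pics/s10.png")[150:330,210:410]
cv2.imwrite("pics/s10z.png",cv2.resize(a,(600,540),interpolation=2))
E
```

```text
83.3 [ -3.  38.  51.  92. -32.  65.  49.]
-96.7 [ 68.  45. -62.  89.  41.  71. 173.]
False [ 0.50827513 -0.31479537  0.1000194 ]
gap 36.05307274318809 [-2.2925341   0.61754208  6.53523837] [ 0.50793833 -0.31458316  0.10039464]
False [ 0.50790634 -0.31445711  0.12463915] [ 2.34488257 -1.11818779 -5.65954834]
35.72951352348833 23.5583
```

View pics/s10z.png

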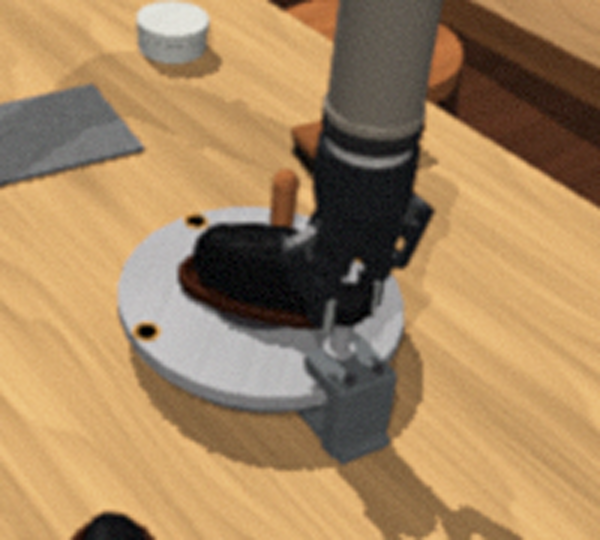

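The knob is up and the side view shows the bare neck under it. I'll release, check, then take the grip.

```bash
python3 - <<'E'
from h import *
K=[.508,-.3145]
fingers.gripper_to(1.0); robot.pause(.25)
robot.line_to(K+[.2],velocity=.15)
C=np.array([.5213,-.1987]);a=np.radians(38.4);H=C+.088*np.array([np.cos(a),np.sin(a)]);print(H)
o=[180,0,83.4]
fingers.gripper_to(.6)
robot.move_to([*H,.2],o)
shot("side","s11");shot("wrist","w11");print(robot.current_time_s())
for a in np.radians(np.arange(38.4,129,10)):
    q=robot.inverse_kinematics([*(C+.088*np.array([np.cos(a),np.sin(a)])),.1],o);print(None if q is None else np.round(q))
E
python3 - <<'E'
import cv2,numpy as np
a=cv2.imread("pics/s11.png")[170:310,210:400];b=cv2.imread("pics/w11.png")
cv2.imwrite("pics/s11z.png",np.hstack([b[:,:],cv2.resize(a,(288,384),interpolation=2)]))
E
```

```text
[ 0.59026502 -0.144039  ]
26.3167
[-21.  40.  51.  90. -33.  66.  31.]
[-22.  38.  52.  92. -32.  65.  30.]
[-24.  37.  52.  95. -32.  64.  30.]
[-26.  35.  53.  97. -31.  63.  30.]
[-27.  34.  53. 100. -30.  62.  30.]
[-28.  32.  54. 102. -30.  61.  30.]
[-29.  31.  55. 104. -29.  60.  30.]
[-30.  29.  56. 107. -28.  59.  31.]
[-30.  28.  56. 108. -27.  58.  31.]
[-30.  27.  57. 110. -27.  58.  32.]
```

View pics/s11z.png

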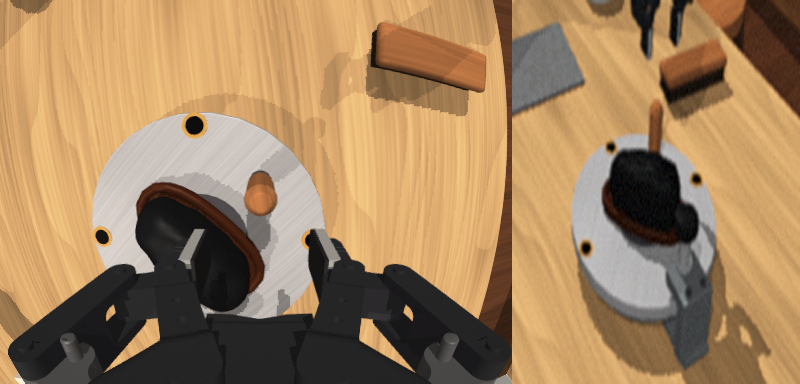

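The knob stands out (side view) and the stone is still seated. The grip at (260,195) is centred between the open jaws. Next: grip the handle and swing.

```bash
python3 - <<'E'
from h import *
print("handle from w11",onz("wrist",(260,200),.12,np.load("pics/w11.npy")))
C=np.array([.5213,-.1987]);o=[180,0,83.4]
def H(d,r=.0875): a=np.radians(d);return C+r*np.array([np.cos(a),np.sin(a)])
print(robot.line_to([*H(38.4),.103],velocity=.08,f_stop=8),robot.current_tool_pos())
fingers.gripper_to(0.0,40)
print("gap",robot.current_finger_gap()*85,robot.current_contact_force())
for d in np.arange(47.4,129,9):
    robot.line_to([*H(d),.103],velocity=.05)
    if int(d)%2==0: print(round(d,1),robot.current_contact_force())
print(robot.current_tool_pos(),H(128.4),robot.current_contact_force(),robot.current_time_s())
shot("scene","c12");shot("side","s12")
E
python3 - <<'E'
import cv2,numpy as np
a=cv2.imread("pics/s12.png")[150:330,200:410];b=cv2.imread("pics/c12.png")[90:220,150:300]
cv2.imwrite("pics/s12z.png",np.hstack([cv2.resize(a,(400,340),interpolation=2),cv2.resize(b,(400,340),interpolation=2)]))
E
```

```text
handle from w11 [ 0.59016883 -0.14152364  0.12      ]
False [ 0.5903086  -0.14464755  0.10368052]
gap 23.70886081772471 [0.70672034 0.31611546 3.31326758]
56.4 [0.56980188 0.88073076 5.51260489]
74.4 [-0.20829568  0.82047656  6.64817585]
92.4 [-0.69116245  0.403054    7.57325078]
110.4 [-0.99414152  0.39748651  8.92338568]
128.4 [-1.63508436 -0.43452271  9.0653113 ]
[ 0.46500435 -0.13156331  0.10351133] [ 0.46694957 -0.13012682] [-1.63508436 -0.43452271  9.0653113 ] 32.2917
```

View pics/s12z.png

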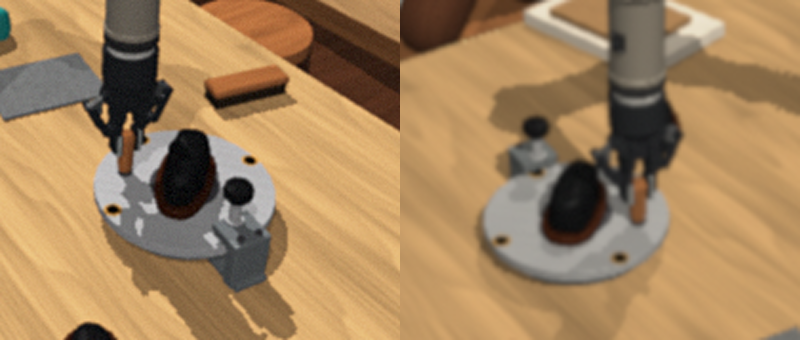

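The disc has swung about 90°, and the TCP reading suggests it may be ~1.5° over. I'll release, look from above and measure the bush angles.

```bash
python3 - <<'E'
from h import *
robot.pause(.2);p=robot.current_tool_pos();print(p,np.degrees(np.arctan2(p[1]+.1987,p[0]-.5213)))
fingers.gripper_to(.6)
p=robot.current_tool_pos()
robot.line_to([p[0],p[1],.2],velocity=.15)
robot.move_to([0.452,-0.20,0.25],[180,0,83.4-83.4]); shot("wrist","w13");print(robot.current_time_s())
E
python3 - <<'E'
import cv2,numpy as np
b=cv2.imread("pics/w13.png")
cv2.imwrite("pics/w13z.png",cv2.resize(b[0:240,110:430],(800,600),interpolation=2))
E
```

```text
[ 0.4655317  -0.13108749  0.10350688] 129.5165708682444
35.0333
```

View pics/w13z.png

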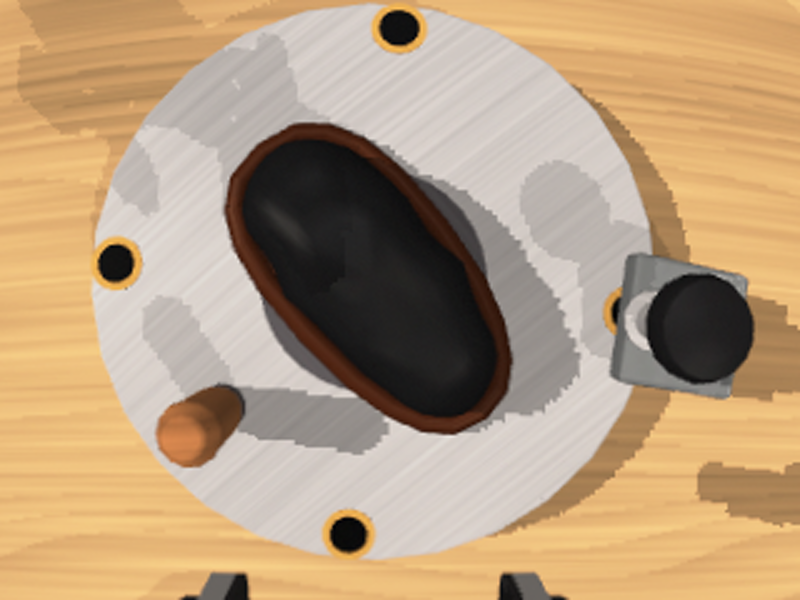

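Run:
```python
from h import *
out={}
for n in ("w3","w13"):
    im=cv2.imread(f"pics/{n}.png").astype(int);T=np.load(f"pics/{n}.npy");L=[]
    for p in [(271,11),(156.5,104),(249,213)]:
        u,v=map(int,p);x0,y0=u-11,max(v-11,0);w=im[y0:v+12,x0:u+12].max(2)<45
        ys,xs=np.nonzero(w);L.append(onz("wrist",(x0+xs.mean(),y0+ys.mean()),.046,T)[:2])
    L=np.array(L);c=(L[0]+L[2])/2;a=np.degrees(np.arctan2(*(L[0]-L[2])[::-1]));b=np.degrees(np.arctan2(*(L[1]-c)[::-1]))
    print(n,c,a,b,np.linalg.norm(L[0]-L[2]))
```

```text
w3 [ 0.52110391 -0.19829593] -6.547080170524245 83.39482604626377 0.23479256433232976
w13 [ 0.52124988 -0.1982637 ] -5.535116587467335 84.49059556452454 0.23448314361329003
```

The disc is 1.0–1.1° (0.018 rad) past the quarter turn. That is inside the pin's 0.03 rad capture range, so I'll push the knob down with closed fingers.

Run:
```python
from h import *
K=[.508,-.3145];o=[180,0,83.3]
fingers.gripper_to(0.0,40)
robot.move_to(K+[.19],o)
print(robot.line_to(K+[.150],velocity=.08,f_stop=10),robot.current_tool_pos())
print(robot.line_to(K+[.1265],velocity=.03,f_stop=35),robot.current_tool_pos(),robot.current_contact_force(),robot.tip_reach)
robot.pause(.3);print(robot.current_tool_pos(),robot.current_contact_force())
robot.line_to(K+[.2],velocity=.15)
robot.move_to([0.452,-0.20,0.25],[180,0,0]); fingers.gripper_to(1.0);shot("wrist","w14");shot("side","s14");print(robot.current_time_s())
for n in ("w3","w14"):
    im=cv2.imread(f"pics/{n}.png").astype(int);T=np.load(f"pics/{n}.npy");L=[]
    for p in [(271,11),(156.5,104),(249,213)]:
        u,v=map(int,p);x0,y0=u-11,max(v-11,0);w=im[y0:v+12,x0:u+12].max(2)<45
        ys,xs=np.nonzero(w);L.append(onz("wrist",(x0+xs.mean(),y0+ys.mean()),.046,T)[:2])
    L=np.array(L);c=(L[0]+L[2])/2;print(n,np.degrees(np.arctan2(*(L[0]-L[2])[::-1])),np.degrees(np.arctan2(*(L[1]-c)[::-1])))
b=cv2.imread("pics/w14.png");a=cv2.imread("pics/s14.png")[170:310,210:400];z=cv2.imread("pics/w3.png")
f=lambda q:cv2.resize(q,(400,300),interpolation=2)
cv2.imwrite("pics/w14z.png",np.hstack([np.vstack([f(b[0:240,110:430]),f(z[0:240,110:430])]),np.vstack([f(a),f(cv2.imread("pics/s9.png")[170:310,210:400])])]))
```

```text
False [ 0.50776111 -0.31433111  0.14964535]
False [ 0.50804207 -0.31446925  0.12996521] [-5.1368269   5.46772692 19.40013879] 0.017
[ 0.50803047 -0.31448513  0.12996141] [-5.94265429  3.71197279 19.55242026]
41.7667
w3 -6.547102267433363 83.39480430277736
w14 -6.121129361476439 84.00775632995834
```

View pics/w14z.png

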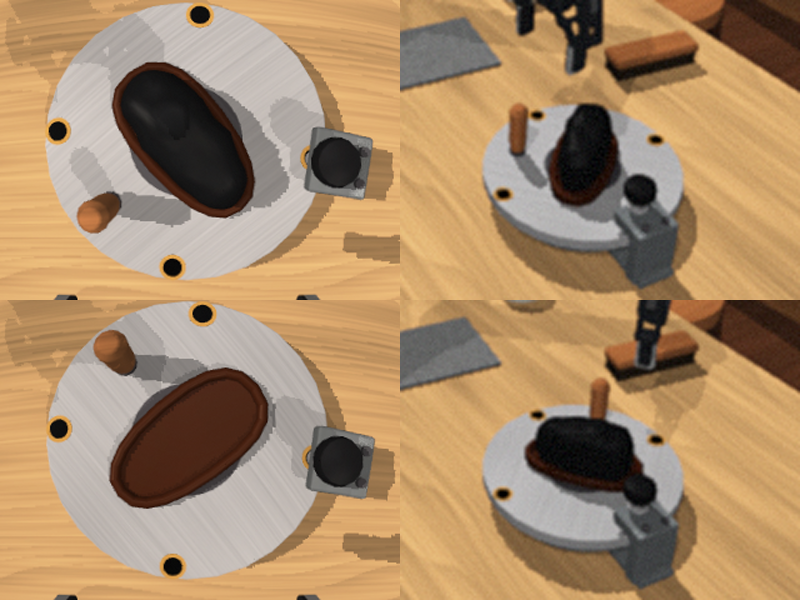

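The knob bottomed out with its top at 0.113 m under 19 N, and it looks the same as at the start in both views. The disc has been centred to about 0.5° and the stone is inside the rim. Handing in.

Run:
```python
from h import *
workorder.close_job();print(robot.current_time_s())
```

```text
the job is handed in; nothing more can be done
the job is handed in; nothing more can be done
```

The job is done and handed in at about 42 s of the allowed 61 s; no verdict was reported.

I gripped the black stone across its width and set it in the seat, wide end to wide end, with the disc still locked. I let go, pulled the knob out to its detent, swung the disc a quarter turn anticlockwise by the crank grip, and pushed the knob back in.

**Stone:** it met the seat floor at the expected height (TCP 0.0851 m against 0.0847 m). In the last pictures it is inside the rim all round; I did not measure its final offset.

**Disc:** the swing ended about 1.0° past the quarter turn, inside the pin's 0.03 rad capture range, so I did not correct it before locking. After locking, the bush angles put the disc 0.4–0.6° (about 0.01 rad) past the quarter turn, inside the 0.04 rad limit.

**Knob:** it stopped with its top at 0.113 m under about 19 N, which is the fully-in height. The side view matches the locked picture from before.

**Other items:** I did not touch the brush, wax tin or small stone. I did not measure their positions again at the end. The gripper was clear of everything when I handed in.

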